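# Grade the turned bud vases on the display board

### The job

Line up the four turned wooden bud vases on the display board in order of height, one standing upright on each cork disc with its foot wholly on the disc: the tallest on the disc next to the red knob, then ever shorter towards the black knob. Do not knock any vase over, and leave the finished bowl where it stands.

Things in the scene. Friction and masses are not known exactly. Their poses are not given: they have to be found in the camera images.
- vase_cherry: turned solid wooden bud vase, loose, standing upright, reddish-brown, 145 mm tall, round about its own z: flat foot 46 mm across, belly 54 mm across, then tapering to a straight neck 28 mm across over the top 44 mm (from 101 to 145 mm up); grip the neck. Origin: centre of the underside, z up; 60 to 240 g
- vase_oak: turned solid wooden bud vase, loose, standing upright, mid-brown wood grain, 120 mm tall, round about its own z: flat foot 46 mm across, belly 54 mm across, then tapering to a straight neck 28 mm across over the top 44 mm (from 76 to 120 mm up); grip the neck. Origin: centre of the underside, z up; 60 to 240 g
- vase_maple: turned solid wooden bud vase, loose, standing upright, pale cream, 95 mm tall, round about its own z: flat foot 46 mm across, belly 54 mm across, then tapering to a straight neck 28 mm across over the top 44 mm (from 51 to 95 mm up); grip the neck. Origin: centre of the underside, z up; 60 to 240 g
- vase_walnut: turned solid wooden bud vase, loose, standing upright, very dark brown, 70 mm tall, round about its own z: flat foot 46 mm across, belly 54 mm across, then tapering to a straight neck 28 mm across over the top 44 mm (from 26 to 70 mm up); grip the neck. Origin: centre of the underside, z up; 60 to 240 g
- disc_a: cork disc, 74 mm across, 3 mm thick, fixed on a low fixed wooden board (90 x 430 mm, top 18 mm above the table); one of four alike in a straight row, 90 mm apart, in order a, b, c, d. Origin: centre of its underside, on the board top, so its own top is 3 mm higher (21 mm above the table); y axis along the row from a to d, x across it, z up
- disc_b: cork disc, 74 mm across, 3 mm thick, fixed on a low fixed wooden board (90 x 430 mm, top 18 mm above the table); one of four alike in a straight row, 90 mm apart, in order a, b, c, d. Origin: centre of its underside, on the board top, so its own top is 3 mm higher (21 mm above the table); y axis along the row from a to d, x across it, z up
- disc_c: cork disc, 74 mm across, 3 mm thick, fixed on a low fixed wooden board (90 x 430 mm, top 18 mm above the table); one of four alike in a straight row, 90 mm apart, in order a, b, c, d. Origin: centre of its underside, on the board top, so its own top is 3 mm higher (21 mm above the table); y axis along the row from a to d, x across it, z up
- disc_d: cork disc, 74 mm across, 3 mm thick, fixed on a low fixed wooden board (90 x 430 mm, top 18 mm above the table); one of four alike in a straight row, 90 mm apart, in order a, b, c, d. Origin: centre of its underside, on the board top, so its own top is 3 mm higher (21 mm above the table); y axis along the row from a to d, x across it, z up
- red_knob: fixed red ball knob, 30 mm ball on a short wooden stem, 45 mm tall in all, at one end of the display board (a black one like it is at the other end), in line with the discs, 60 mm from the centre of the nearest disc, which is disc a in some starts and disc d in others. Origin: centre of the stem's foot, on the board top
- bowl: finished honey-coloured wooden bowl, loose, 90 mm across, 48 mm tall, standing among the vases on the robot's side of the board: leave it where it is. Origin: centre of the underside
Things that resemble listed ones, but are neither listed nor needed, are in the scene too. Leave any green or yellow look-alike of the vase_oak alone.

How it is judged:
At the end, for the whole second after the job is handed in: The vases stand on the four discs in falling height from the disc next to the red knob (cherry 145, oak 120, maple 95, walnut 70 mm), each foot centre within 15 mm of its disc's centre and resting on the disc (underside within 5 mm of its top face), upright within 0.1 rad, released and at rest (((horizontal distance between red_knob and disc_a below 0.12 m and horizontal distance between vase_cherry and disc_a below 0.015 m and z of vase_cherry in the frame of disc_a between -0.002 and 0.008 m and horizontal distance between vase_oak and disc_b below 0.015 m and z of vase_oak in the frame of disc_b between -0.002 and 0.008 m and horizontal distance between vase_maple and disc_c below 0.015 m and z of vase_maple in the frame of disc_c between -0.002 and 0.008 m and horizontal distance between vase_walnut and disc_d below 0.015 m and z of vase_walnut in the frame of disc_d between -0.002 and 0.008 m) or (horizontal distance between red_knob and disc_d below 0.12 m and horizontal distance between vase_cherry and disc_d below 0.015 m and z of vase_cherry in the frame of disc_d between -0.002 and 0.008 m and horizontal distance between vase_oak and disc_c below 0.015 m and z of vase_oak in the frame of disc_c between -0.002 and 0.008 m and horizontal distance between vase_maple and disc_b below 0.015 m and z of vase_maple in the frame of disc_b between -0.002 and 0.008 m and horizontal distance between vase_walnut and disc_a below 0.015 m and z of vase_walnut in the frame of disc_a between -0.002 and 0.008 m)) and angle between each of vase_cherry, vase_oak, vase_maple, vase_walnut's own z axis and vertical below 0.1 rad and linear speed of each of vase_cherry, vase_oak, vase_maple, vase_walnut below 0.02 m/s and angular speed of each of vase_cherry, vase_oak, vase_maple, vase_walnut below 0.2 rad/s); the robot touches nothing.
It fails at once if a vase is knocked over (leans more than 0.7 rad) (angle between any of vase_cherry, vase_oak, vase_maple, vase_walnut's own z axis and vertical above 0.7 rad).
It fails at once if the bowl is moved by more than 30 mm (distance of bowl from where it was at the start of the episode above 0.03 m).
It also fails if it takes over 120 s, if anything falls off the work surface, if the arm or the gripper's body presses on something with over 40 N, if the wrist force passes 120 N, or if a joint passes its speed limit or range.

### The arm

A 6-joint arm with a two-finger parallel gripper is mounted at the origin on the work surface. World frame = base frame: x ahead of the robot, y to its left, z up, the work surface at z = 0. Lengths are in m, angles in rad, forces in N, time in s.
With the tool pointing down it reaches from about 0.425 to 0.95 m from the base axis. Payload 3.5 kg.
Tool frame: the origin (TCP) lies between the finger pads; the fingertips stand 22 mm ahead of it and the grasp point (between the pads) lies 3 mm ahead of it (ctrl.nose_length is the z of the fingertips in the tool frame, in m); z points along the fingers, y is the line along which they close (so a half turn about z gives the same grasp; the last joint's range is limited). The gripper opens to 85 mm and grips with 20 to 120 N. Pads are 22 mm wide; open, the fingers measure 114 mm over their backs; the gripper's body (76 mm by 85 mm) begins 54 mm behind the grasp point. The pads swing forward as they close: fully open they stand 13 mm farther back than shut.
Start: joints at [-1.357, 0.286, 1.577, -0, 1.279, -0.15], TCP at [0.24, -0.631, 0.253] pointing down, gripper open.
Joint ranges: [-2.77, 2.77], [-0.9, 2.22], [0.21, 2.48], [-1.53, 4.67], [0.24, 2.81], [-2.84, 2.84]. Speed limits (rad/s): [2.79, 2.79, 3.14, 3.14, 3.14, 3.14].

### API

Orientations are given as a unit quaternion [x, y, z, w].
In Python, from plant import ctrl gives the robot as it stands. The module is installed in compiled form; this text tells all that it offers.
- The arm moves only by the tool send_rows, never from a script. Its argument "rows" is text: rows parted by semicolons, each of 7 numbers parted by spaces: the turn, a rotation vector about the tool's x, y, z in fractions of the full range, 1 being 120 degrees, then the shift along the tool's x, y, z in parts of the range, where 1.0 means 0.8 m, then the opening, from -1 (shut) to 1 (fully open). A call has 1 to 8 rows; each row is the pose to reach, as a shift and turn from the pose commanded when the call began, along the tool's axes at that moment; what a row does not reach only later rows make up. A row lasts 1/8 s, in which the tool goes at most 62.5 mm and 10.7 degrees, less where a joint would pass 70% of its speed; a pose out of reach is approached as far as the arm can. A call with a gripper value outside its range is refused whole. The fingers move at their own pace and stop on an object; "grip_force" is the grip in N (left out, the last holds). Time passes only in rows, so rows that repeat a pose let the fingers close. It gives the time, the measured TCP pose, the force, the opening and the grip force at its end, in the units of the state.
- ctrl.get_state(): the state, without advancing time (a new reading comes with each control period).
- ctrl.read_camera(name): name is "scene" or "top"; returns a dict with "color" (420x560x3 uint8, red, green, blue), "fx", "fy", "cx", "cy" (pixels), "D" ([k1, k2, p1, p2, k3] as OpenCV has them; the pictures are not rectified), "extrinsics" (4x4, takes a point from world to camera coordinates). Camera axes: x right, y down, z forward; pixel columns grow to the right and rows downward; lengths in m; the calibration is good to about 2 mm. A picture is of the moment at which its call begins. There is no depth.
- ctrl.sign_off(): hands the job in; it is judged then, once.
Trained networks look in a picture, given as the dict that the camera call returned (one of the last four; its "shot" number tells which), for a name from the list of things; names that differ only in an ending like _2 or _b are one class to them, and where a whole thing is asked for, a point or a joint stands for the part that bears it (a point fixed in the world has none). Each returns a list of dicts, best first, with "p" (0 to 1); they miss things now and then, are a little off and sometimes report something else, mostly with a low value. They report only what shows in the picture. A call takes as long as a camera call. They do not tell look-alikes from the thing itself.
- ctrl.look_for(picture, target): "position" ([x, y, z] in m, in the coordinates of the camera as it stood for that picture, good to about 4 mm: the middle of the surface that is visible of it).
The state is a dict: "time": time; "qpos": joint angles; "dq": joint speeds; "joint_efforts": joint torques, N m; "eef_pos": TCP position; "tcp_rot": TCP orientation; "contact_force": force on the tool from outside, world axes, zero at the start; "wrist_torque": the same for the moment, N m; "opening": opening from 0.0 (shut) to 1.0 (fully open); "finger_force": force on a finger pad.
Only numpy, scipy, OpenCV 4.12 (cv2) and the standard library are available. Lean on these libraries where they do the work, as an engineer would, in place of code of your own. Each camera call takes 0.05 s, during which the arm holds its last target. There are 200 camera calls.

## Working session

There is one attempt and no reset: what is moved stays moved. The work goes in short steps, Python scripts to look and compute and a tool call to move; the robot and the scene stay as the last step left them, time stands still between calls to the robot, and variables do not carry over. Pictures are saved under pics/ and viewed, at most 14 in all, crops included, and the job is handed in when it is done.

Besides the shell and the picture viewer there is one more tool, called after ">>>" as name(argument=value, ...), one argument or row to a line, values as JSON. send_rows: Moves the arm, as the interface text tells. Its arguments: {"type":"object","properties":{"rows":{"type":"string"},"grip_force":{"type":"number"}},"required":["rows"]}

```bash
mkdir -p pics; cat > h.py <<'E'
import numpy as np, cv2
from plant import ctrl
def K(p): return np.array([[p['fx'],0,p['cx']],[0,p['fy'],p['cy']],[0,0,1.]])
def ray(p,u,v,z):
    n=cv2.undistortPoints(np.array([[[u,v]]],float),K(p),np.array(p['D'],float))[0,0]
    E=np.array(p['extrinsics']);R=E[:3,:3];c=-R.T@E[:3,3];d=R.T@np.array([n[0],n[1],1])
    return c+d*(z-c[2])/d[2]
def toworld(p,q):
    E=np.array(p['extrinsics']);return E[:3,:3].T@(np.array(q)-E[:3,3])
def pix(p,w):
    E=np.array(p['extrinsics']);r,_=cv2.Rodrigues(E[:3,:3])
    return cv2.projectPoints(np.array([w],float),r,E[:3,3],K(p),np.array(p['D'],float))[0][0,0]
def save(p,n): cv2.imwrite('pics/'+n+'.png',cv2.cvtColor(p['color'],cv2.COLOR_RGB2BGR))
E
python3 - <<'E'
from h import *
s=ctrl.get_state();print(s)
for n in('top','scene'):
    p=ctrl.read_camera(n);save(p,n+'0')
    for t in['vase_cherry','vase_oak','vase_maple','vase_walnut','disc_a','red_knob','bowl']:
        for d in ctrl.look_for(p,t)[:5]:
            w=toworld(p,d['position']);print(n,t,round(d['p'],2),w.round(3),pix(p,w).round())
E
```

```text
{'time': 0.0, 'qpos': array([-1.35698326e+00,  2.87225314e-01,  1.57817631e+00,  4.54204554e-06,
        1.27858002e+00, -1.49987021e-01]), 'dq': array([ 0.00015314,  0.00042838, -0.00035406,  0.00156115,  0.00049029,
       -0.00063296]), 'joint_efforts': array([-5.77230621e-04, -4.05989885e+01, -2.92621064e+01, -1.39088625e-04,
        5.88852097e-03,  2.40097862e-06]), 'eef_pos': array([ 0.24009199, -0.630215  ,  0.25190771]), 'tcp_rot': array([ 9.83501171e-01,  1.80897819e-01, -3.59406465e-05, -1.19395716e-03]), 'contact_force': array([-0.29573368,  0.47739573, -0.02458494]), 'wrist_torque': array([-0.01409154, -0.05788365,  0.00979504]), 'finger_force': 0.0, 'opening': 1.0031612558805583}
top vase_cherry 0.98 [0.459 0.128 0.09 ] [225. 228.]
top vase_oak 0.92 [ 0.329 -0.12   0.064] [329. 284.]
top vase_oak 0.75 [ 0.433 -0.132  0.064] [334. 240.]
top vase_oak 0.57 [ 0.484 -0.014  0.063] [285. 219.]
top vase_maple 0.81 [0.502 0.312 0.046] [153. 212.]
top vase_maple 0.61 [ 0.389 -0.012  0.022] [283. 259.]
top vase_walnut 0.59 [ 0.481 -0.323  0.021] [407. 223.]
top disc_a 0.94 [ 0.62
[... 222 characters left out ...]
167.]
top red_knob 0.26 [ 0.479 -0.321  0.022] [406. 223.]
top bowl 0.81 [ 0.386 -0.013  0.02 ] [284. 260.]
scene vase_cherry 0.95 [0.476 0.124 0.082] [324. 177.]
scene vase_oak 0.95 [ 0.456 -0.14   0.065] [204. 207.]
scene vase_oak 0.95 [ 0.345 -0.127  0.063] [198. 167.]
scene vase_oak 0.77 [ 0.506 -0.022  0.062] [264. 212.]
scene vase_maple 0.68 [0.513 0.306 0.043] [403. 179.]
scene vase_walnut 0.72 [ 0.493 -0.324  0.028] [124. 255.]
scene disc_a 0.96 [ 0.624 -0.077  0.023] [256. 276.]
scene disc_a 0.79 [ 0.619 -0.161  0.024] [216. 286.]
scene disc_a 0.7 [0.627 0.017 0.022] [301. 264.]
scene red_knob 0.75 [ 0.617 -0.222  0.06 ] [182. 288.]
scene bowl 0.76 [ 0.362 -0.009  0.032] [251. 168.]
```

```bash
python3 - <<'E'
import cv2
a=cv2.imread('pics/top0.png');b=cv2.imread('pics/scene0.png')
cv2.imwrite('pics/topc.png',cv2.resize(a[130:330,120:440],(800,500)))
cv2.imwrite('pics/scenec.png',cv2.resize(b[110:330,80:440],(800,489)))
E
```

```text
(no output)
```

View pics/topc.png

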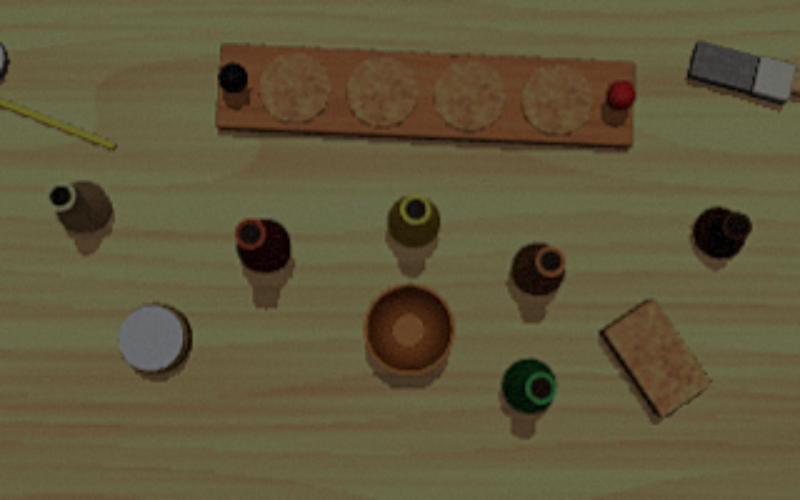

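View pics/scenec.png

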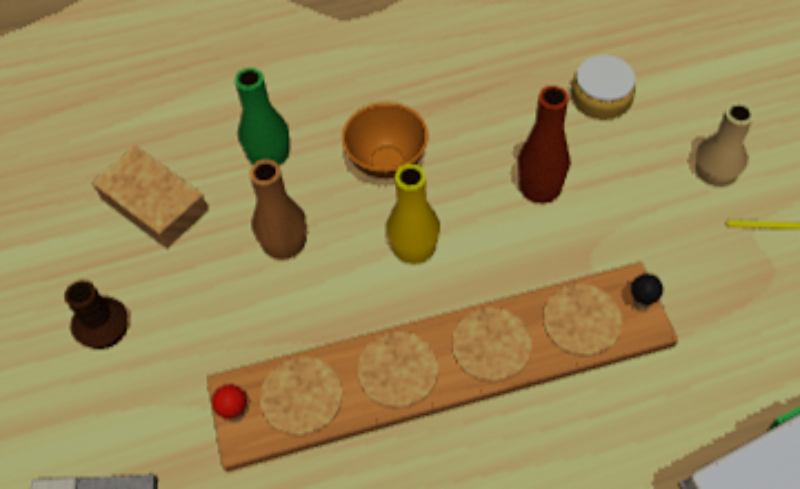

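Oak candidates, in top-picture pixels: green (329,284), brown (334,240) and yellow (285,219). Brown fits "mid-brown wood grain" and the other two are the look-alikes. The red knob is at the right end in the top view (369,167), next to the disc at (343,170). The black knob is at the left end (213,161). I'll confirm with an enlarged crop and measure.

```bash
python3 - <<'E'
from h import *
a=cv2.imread('pics/top0.png');b=cv2.imread('pics/scene0.png')
f=lambda im,u,v:cv2.resize(np.clip(im[v-25:v+25,u-25:u+25]*1.6,0,255).astype('uint8'),(200,200),interpolation=cv2.INTER_CUBIC)
T=[(220,223),(340,234),(145,208),(414,220)];S=[(329,154),(199,188),(413,161),(117,242)]
cv2.imwrite('pics/crop.png',np.vstack([np.hstack([f(a,*t) for t in T]),np.hstack([f(b,*t) for t in S])]))
p=ctrl.read_camera('top');q=ctrl.read_camera('scene')
Tc=[(220.4,223.2),(339.6,234.4),(144.8,208.4),(414.4,220.4),(238,165.2),(272.8,166.8),(308,168),(342.8,169.6)]
Sc=[(553,97),(265,173),(739,114),(82,293),(582,319),(492,343),(398,368),(301,395)]
Z=[.145,.12,.095,.07]+[.021]*4
for t,s,z in zip(Tc,Sc,Z):
    print(z,ray(p,*t,z)[:2].round(4),ray(q,s[0]/2.222+80,s[1]/2.222+110,z)[:2].round(4))
E
```

```text
0.145 [0.4624 0.131 ] [0.4646 0.133 ]
0.12 [ 0.4413 -0.1382] [ 0.445  -0.1384]
0.095 [0.5024 0.3156] [0.5058 0.3182]
0.07 [ 0.481  -0.3255] [ 0.4844 -0.3235]
0.021 [0.6277 0.1062] [0.6318 0.1074]
0.021 [0.6241 0.0166] [0.6279 0.0185]
0.021 [ 0.6215 -0.074 ] [ 0.6239 -0.0717]
0.021 [ 0.6177 -0.1634] [ 0.621  -0.1621]
```

View pics/crop.png

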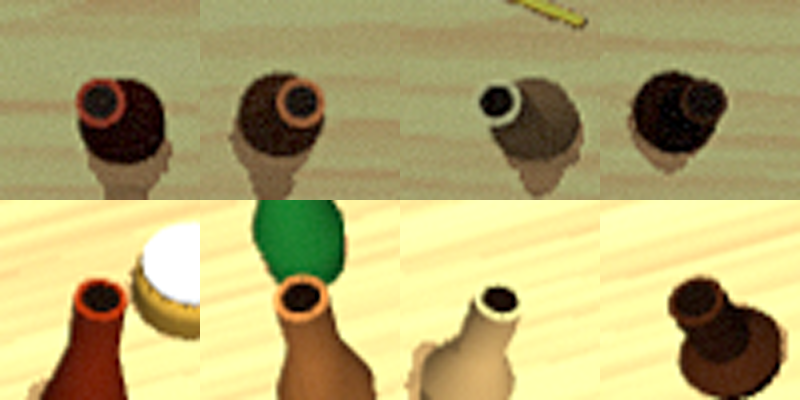

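The crop shows, left to right, the cherry, oak, maple and walnut rims. The two cameras agree to about 3 mm on all four, and the discs come out 90 mm apart. I'll start with the walnut.

```bash
cat >> h.py <<'E'
from scipy.spatial.transform import Rotation as Ro
def go(*pts):
    s=ctrl.get_state();R=Ro.from_quat(s['tcp_rot']);G=Ro.from_matrix(np.array([[0,1,0],[1,0,0],[0,0,-1.]]))
    print('pos',s['eef_pos'].round(4),'turn',(R.inv()*G).as_rotvec(True).round(2))
    for p in pts: print((R.inv().apply(np.array(p)-s['eef_pos'])*1000).round(1))
E
python3 -c "
from h import *
go((.4827,-.3245,.25))"
```

```text
pos [ 0.2402 -0.6308  0.2534] turn [  0.     0.   -69.15]
[ 335.6 -200.     3.4]
```

The rows are not in the units I measure in: shifts go in shares of 0.8 m and turns go in shares of 120 degrees. I convert before sending: 335.6 mm / 800 = 0.4195, -200 mm / 800 = -0.25, -69.15 degrees / 120 = -0.5763.

>>> send_rows(
  rows="0 0 -0.075 0.0525 -0.0313 0 1;0 0 -0.15 0.105 -0.0625 0.0013 1;0 0 -0.225 0.1575 -0.0938 0.0013 1;0 0 -0.3 0.21 -0.125 0.0025 1;0 0 -0.375 0.2625 -0.1563 0.0025 1;0 0 -0.45 0.315 -0.1875 0.0038 1;0 0 -0.525 0.3675 -0.2188 0.0038 1;0 0 -0.5763 0.4195 -0.25 0.0043 1",
  grip_force=40,
)

```text
time: 1.9
eef_pos: [0.4836, -0.3232, 0.2502]
tcp_rot: [0.706, 0.708, 0.0, 0.0]
contact_force: [0.2, -0.6, -0.9]
opening: 1.002
finger_force: 0.0
```

>>> send_rows(
  rows="0 0 0 0 0 0 1;0 0 0 0 0 0 1",
)

```text
time: 2.15
eef_pos: [0.4826, -0.3247, 0.25]
tcp_rot: [0.707, 0.707, -0.0, 0.0]
contact_force: [0.4, -0.3, 0.9]
opening: 1.001
finger_force: 0.0
```

```bash
python3 -c "
from h import *
go((.4827,-.3245,.25),(.4827,-.3245,.050))"
```

```text
pos [ 0.4826 -0.3247  0.25  ] turn [-0.01  0.03 -0.01]
[0.2 0.1 0. ]
[  0.3   0.2 200. ]
```

Scaled: 198 mm / 800 = 0.2475, 180 mm / 800 = 0.225.

>>> send_rows(
  rows="0 0 0 0 0 0.0625 1;0 0 0 0 0 0.125 1;0 0 0 0 0 0.1875 1;0 0 0 0 0 0.225 1;0 0 0 0 0 0.2475 1;0 0 0 0 0 0.2475 1;0 0 0 0 0 0.2475 -1;0 0 0 0 0 0.2475 -1",
)

```text
time: 3.15
eef_pos: [0.4836, -0.3255, 0.0538]
tcp_rot: [0.707, 0.707, 0.0, 0.002]
contact_force: [-0.4, 0.1, -0.5]
opening: 0.602
finger_force: 0.0
```

>>> send_rows(
  rows="0 0 0 0 0 0 -1;0 0 0 0 0 0 -1;0 0 0 0 0 0 -1;0 0 0 0 0 -0.025 -1;0 0 0 0 0 -0.075 -1;0 0 0 0 0 -0.1375 -1;0 0 0 0 0 -0.1875 -1;0 0 0 0 0 -0.2125 -1",
)

```text
time: 4.15
eef_pos: [0.4833, -0.325, 0.2254]
tcp_rot: [0.707, 0.707, 0.0, 0.002]
contact_force: [0.8, -0.1, -1.4]
opening: 0.319
finger_force: 39.5
```

```bash
python3 -c "
from h import *
print(ctrl.get_state()['opening'])
go((.6298,.1068,.25))
p=ctrl.read_camera('scene');save(p,'s1')
cv2.imwrite('pics/s1c.png',cv2.resize(p['color'][100:340,0:300,::-1],(750,600)))"
```

```text
0.3186796972394442
pos [ 0.4833 -0.325   0.2254] turn [ 0.19  0.18 -0.  ]
[431.7 146.6 -25.4]
```

View pics/s1c.png

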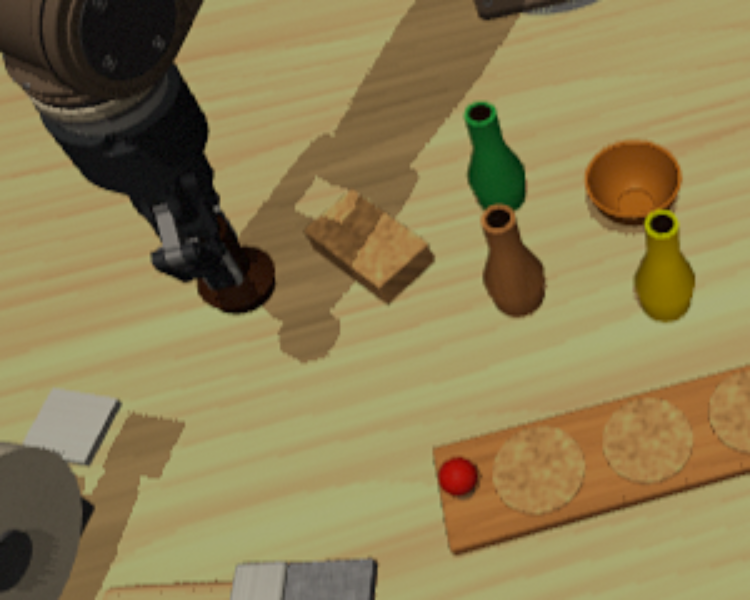

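The walnut is held upright by the neck (crop pixel 235,280) and lifted. I'll carry it to the disc next to the black knob.

Scaled: 432 mm / 800 = 0.54, 146.6 mm / 800 = 0.1833.

>>> send_rows(
  rows="0 0 0 0.0625 0.0213 -0.0125 -1;0 0 0 0.135 0.0463 -0.025 -1;0 0 0 0.2075 0.0713 -0.0313 -1;0 0 0 0.28 0.095 -0.0313 -1;0 0 0 0.3525 0.12 -0.0313 -1;0 0 0 0.425 0.145 -0.0313 -1;0 0 0 0.5 0.17 -0.0313 -1;0 0 0 0.54 0.1833 -0.0313 -1",
)

```text
time: 5.2
eef_pos: [0.6287, 0.1105, 0.2445]
tcp_rot: [0.706, 0.708, -0.001, -0.001]
contact_force: [-0.0, -0.1, 0.1]
opening: 0.317
finger_force: 39.5
```

>>> send_rows(
  rows="0 0 0 0 0 0 -1;0 0 0 0 0 0 -1;0 0 0 0 0 0 -1",
)

```text
time: 5.58
eef_pos: [0.6289, 0.1062, 0.2463]
tcp_rot: [0.708, 0.706, -0.001, -0.0]
contact_force: [-0.3, 0.2, -0.7]
opening: 0.32
finger_force: 39.6
```

```bash
python3 -c "
from h import *
go((.6298,.1068,.0745))"
```

```text
pos [0.6289 0.1062 0.2463] turn [-0.07  0.02 -0.1 ]
[  0.7   1.1 171.8]
```

Scaled: 172 mm / 800 = 0.215, 168 mm / 800 = 0.21.

>>> send_rows(
  rows="0 0 0 0 0.0013 0.0625 -1;0 0 0 0 0.0013 0.125 -1;0 0 0 0 0.0013 0.175 -1;0 0 0 0 0.0013 0.2 -1;0 0 0 0 0.0013 0.21 -1;0 0 0 0 0.0013 0.215 -1;0 0 0 0 0.0013 0.215 -1;0 0 0 0 0.0013 0.215 -1",
)

```text
time: 6.58
eef_pos: [0.6313, 0.1076, 0.0764]
tcp_rot: [0.707, 0.707, 0.001, 0.001]
contact_force: [-0.6, 0.4, 0.0]
opening: 0.323
finger_force: 39.6
```

Scaled: 2 mm / 800 = 0.0025, 1 mm / 800 = 0.0013.

>>> send_rows(
  rows="0 0 0 0 0 0.0013 -1;0 0 0 0 0 0.0025 -1;0 0 0 0 0 0.0025 -1;0 0 0 0 0 0.0025 -1",
)

```text
time: 7.08
eef_pos: [0.6307, 0.1076, 0.074]
tcp_rot: [0.707, 0.707, 0.0, 0.0]
contact_force: [-1.1, 0.6, 5.9]
opening: 0.314
finger_force: 40.2
```

Scaled: -176 mm / 800 = -0.22, -150 mm / 800 = -0.1875.

>>> send_rows(
  rows="0 0 0 0 0 0 1;0 0 0 0 0 0 1;0 0 0 0 0 0 1;0 0 0 0 0 -0.0188 1;0 0 0 0 0 -0.0625 1;0 0 0 0 0 -0.125 1;0 0 0 0 0 -0.1875 1;0 0 0 0 0 -0.22 1",
)

```text
time: 8.07
eef_pos: [0.6317, 0.1076, 0.2545]
tcp_rot: [0.707, 0.707, 0.003, 0.003]
contact_force: [0.6, 0.2, -0.1]
opening: 1.002
finger_force: 0.0
```

Scaled: 209 mm / 800 = 0.2613, 150 mm / 800 = 0.1875.

>>> send_rows(
  rows="0 0 0 0 0 0 1;0 0 0 0.0625 -0.0375 0 1;0 0 0 0.125 -0.075 0 1;0 0 0 0.1875 -0.1125 0 1;0 0 0 0.2613 -0.1575 0 1;0 0 0 0.2613 -0.1575 0 1;0 0 0 0.2613 -0.1575 0 1;0 0 0 0.2613 -0.1575 0 1",
)

```text
time: 9.07
eef_pos: [0.5049, 0.3153, 0.2482]
tcp_rot: [0.708, 0.707, -0.001, -0.0]
contact_force: [-0.3, -0.1, 0.6]
opening: 1.002
finger_force: 0.0
```

```bash
python3 -c "
from h import *
go((.504,.317,.077))
p=ctrl.read_camera('top');save(p,'t2')
for t in['vase_walnut','disc_a']:
  for d in ctrl.look_for(p,t)[:4]: print(t,d['p'],toworld(p,d['position']).round(3))
im=p['color'][:,:,::-1]
cv2.imwrite('pics/t2c.png',np.clip(cv2.resize(im[135:255,130:290],(800,600))*1.5,0,255).astype('uint8'))"
```

```text
pos [0.5049 0.3153 0.2482] turn [-0.05  0.05 -0.1 ]
[  1.8  -0.8 171.2]
vase_walnut 0.83 [0.622 0.102 0.041]
disc_a 0.91 [ 0.622 -0.076  0.022]
disc_a 0.88 [ 0.623 -0.161  0.02 ]
disc_a 0.76 [0.626 0.016 0.017]
disc_a 0.61 [0.615 0.102 0.019]
```

View pics/t2c.png

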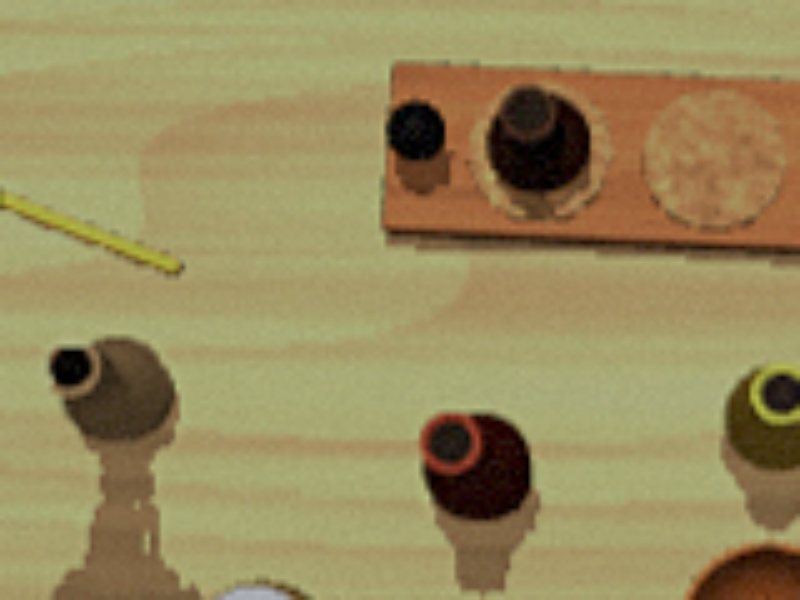

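The walnut stands on the disc by the black knob (crop pixel 540,150), roughly centred. Next is the maple, with its rim at crop pixel (72,368).

Scaled: 171 mm / 800 = 0.2138, 160 mm / 800 = 0.2.

>>> send_rows(
  rows="0 0 0 0.0013 -0.0013 0.0625 1;0 0 0 0.0013 -0.0013 0.125 1;0 0 0 0.0013 -0.0013 0.175 1;0 0 0 0.0013 -0.0013 0.2 1;0 0 0 0.0013 -0.0013 0.2138 1;0 0 0 0.0013 -0.0013 0.2138 1;0 0 0 0.0013 -0.0013 0.2138 -1;0 0 0 0.0013 -0.0013 0.2138 -1",
)

```text
time: 10.22
eef_pos: [0.5043, 0.3179, 0.0795]
tcp_rot: [0.707, 0.707, 0.001, 0.001]
contact_force: [0.7, -0.7, -0.1]
opening: 0.606
finger_force: 0.0
```

Scaled: -200 mm / 800 = -0.25, -150 mm / 800 = -0.1875.

>>> send_rows(
  rows="0 0 0 0 0 0 -1;0 0 0 0 0 0 -1;0 0 0 0 0 0 -1;0 0 0 0 0 -0.025 -1;0 0 0 0 0 -0.075 -1;0 0 0 0 0 -0.1375 -1;0 0 0 0 0 -0.1875 -1;0 0 0 0 0 -0.25 -1",
)

```text
time: 11.22
eef_pos: [0.5024, 0.3171, 0.279]
tcp_rot: [0.707, 0.707, -0.001, -0.0]
contact_force: [-0.4, 0.8, -1.2]
opening: 0.317
finger_force: 39.6
```

```bash
python3 -c "
from h import *
p=ctrl.read_camera('top');print(ray(p,235.8,157.6,.091))
go((.626,.0176,.27))"
```

```text
[0.62821945 0.10511208 0.091     ]
pos [0.5055 0.3186 0.2886] turn [ 0.68 -0.28  0.01]
[-301.1  120.2   18.6]
```

Scaled: -299 mm / 800 = -0.3738, 122 mm / 800 = 0.1525.

>>> send_rows(
  rows="0 0 0 0 0 0 -1;0 0 0 -0.0563 0.0225 0 -1;0 0 0 -0.125 0.0513 0 -1;0 0 0 -0.1938 0.0788 0 -1;0 0 0 -0.2625 0.1075 0 -1;0 0 0 -0.325 0.1325 0 -1;0 0 0 -0.3738 0.1525 0 -1;0 0 0 -0.3738 0.1525 0 -1",
)

```text
time: 12.28
eef_pos: [0.6249, 0.0157, 0.2751]
tcp_rot: [0.709, 0.706, -0.002, -0.002]
contact_force: [-0.4, 0.4, -1.9]
opening: 0.314
finger_force: 39.7
```

>>> send_rows(
  rows="0 0 0 0 0 0 -1;0 0 0 0 0 0 -1;0 0 0 0 0 0 -1",
)

```text
time: 12.65
eef_pos: [0.6249, 0.0197, 0.2778]
tcp_rot: [0.707, 0.708, -0.0, -0.0]
contact_force: [-0.1, -0.2, -1.1]
opening: 0.317
finger_force: 39.7
```

```bash
python3 -c "
from h import *
go((.626,.0176,.098))"
```

```text
pos [0.6249 0.0197 0.2778] turn [-0.02 -0.01  0.09]
[ -2.1   1.1 179.8]
```

Scaled: 178 mm / 800 = 0.2225, 174 mm / 800 = 0.2175.

>>> send_rows(
  rows="0 0 0 -0.0013 0.0013 0.0625 -1;0 0 0 -0.0013 0.0013 0.125 -1;0 0 0 -0.0013 0.0013 0.175 -1;0 0 0 -0.0013 0.0013 0.2063 -1;0 0 0 -0.0013 0.0013 0.2175 -1;0 0 0 -0.0013 0.0013 0.2225 -1;0 0 0 -0.0013 0.0013 0.2225 -1;0 0 0 -0.0013 0.0013 0.2225 -1",
)

```text
time: 13.65
eef_pos: [0.6272, 0.0174, 0.1015]
tcp_rot: [0.707, 0.707, 0.001, 0.001]
contact_force: [-0.3, -0.7, -2.1]
opening: 0.318
finger_force: 39.8
```

Scaled: 2 mm / 800 = 0.0025, 1 mm / 800 = 0.0013.

>>> send_rows(
  rows="0 0 0 0 0 0.0013 -1;0 0 0 0 0 0.0025 -1;0 0 0 0 0 0.0025 -1;0 0 0 0 0 0.0025 -1",
)

```text
time: 14.15
eef_pos: [0.6271, 0.0174, 0.0997]
tcp_rot: [0.707, 0.707, 0.0, 0.001]
contact_force: [-2.1, 0.1, 5.5]
opening: 0.316
finger_force: 40.5
```

Scaled: -176 mm / 800 = -0.22, -150 mm / 800 = -0.1875.

>>> send_rows(
  rows="0 0 0 0 0 0 1;0 0 0 0 0 0 1;0 0 0 0 0 0 1;0 0 0 0 0 -0.0188 1;0 0 0 0 0 -0.0625 1;0 0 0 0 0 -0.125 1;0 0 0 0 0 -0.1875 1;0 0 0 0 0 -0.22 1",
)

```text
time: 15.15
eef_pos: [0.6275, 0.0174, 0.2794]
tcp_rot: [0.707, 0.707, 0.002, 0.003]
contact_force: [0.2, -0.6, 0.3]
opening: 1.003
finger_force: 0.0
```

Scaled: -163 mm / 800 = -0.2038, -126 mm / 800 = -0.1575.

>>> send_rows(
  rows="0 0 0 0 0 0 1;0 0 0 0.0375 -0.0525 0 1;0 0 0 0.075 -0.105 0 1;0 0 0 0.1125 -0.1575 0 1;0 0 0 0.1425 -0.2038 0 1;0 0 0 0.1425 -0.2038 0 1;0 0 0 0.1425 -0.2038 0 1;0 0 0 0.1425 -0.2038 0 1",
)

```text
time: 16.15
eef_pos: [0.464, 0.1309, 0.2735]
tcp_rot: [0.708, 0.707, -0.0, -0.0]
contact_force: [0.2, -0.1, 0.6]
opening: 1.0
finger_force: 0.0
```

```bash
python3 -c "
from h import *
go((.4635,.132,.127))
p=ctrl.read_camera('top');save(p,'t3')
for d in ctrl.look_for(p,'vase_maple')[:2]: print(d['p'],toworld(p,d['position']).round(3))
"
```

```text
pos [0.464  0.1309 0.2735] turn [-0.04  0.01 -0.07]
[  1.1  -0.4 146.5]
0.65 [ 0.621 -0.162  0.022]
```

Scaled: 146 mm / 800 = 0.1825, 130 mm / 800 = 0.1625.

>>> send_rows(
  rows="0 0 0 0.0013 0 0.0625 1;0 0 0 0.0013 0 0.125 1;0 0 0 0.0013 0 0.1625 1;0 0 0 0.0013 0 0.1825 1;0 0 0 0.0013 0 0.1825 1;0 0 0 0.0013 0 0.1825 -1;0 0 0 0.0013 0 0.1825 -1;0 0 0 0.0013 0 0.1825 -1",
)

```text
time: 17.25
eef_pos: [0.464, 0.1326, 0.129]
tcp_rot: [0.707, 0.707, 0.001, 0.001]
contact_force: [0.5, 0.4, 0.2]
opening: 0.378
finger_force: 0.0
```

Scaled: -155 mm / 800 = -0.1938, -110 mm / 800 = -0.1375.

>>> send_rows(
  rows="0 0 0 0 0 0 -1;0 0 0 0 0 0 -1;0 0 0 0 0 0 -1;0 0 0 0 0 -0.025 -1;0 0 0 0 0 -0.075 -1;0 0 0 0 0 -0.1375 -1;0 0 0 0 0 -0.1938 -1;0 0 0 0 0 -0.1938 -1",
)

```text
time: 18.25
eef_pos: [0.4649, 0.1327, 0.2866]
tcp_rot: [0.707, 0.707, 0.003, 0.002]
contact_force: [0.2, -0.3, -1.3]
opening: 0.316
finger_force: 39.9
```

Scaled: -295 mm / 800 = -0.3688, -245 mm / 800 = -0.3063.

>>> send_rows(
  rows="0 0 0 0 0 0 -1;0 0 0 -0.0563 0.03 0 -1;0 0 0 -0.1188 0.0625 0 -1;0 0 0 -0.1813 0.0963 0 -1;0 0 0 -0.2438 0.1288 0 -1;0 0 0 -0.3063 0.1625 0 -1;0 0 0 -0.3688 0.195 0 -1;0 0 0 -0.3688 0.195 0 -1",
)

```text
time: 19.25
eef_pos: [0.6189, -0.1656, 0.2782]
tcp_rot: [0.709, 0.706, -0.001, -0.003]
contact_force: [0.4, 1.6, -2.7]
opening: 0.317
finger_force: 40.1
```

>>> send_rows(
  rows="0 0 0 0 0 0 -1;0 0 0 0 0 0 -1;0 0 0 0 0 0 -1",
)

```text
time: 19.62
eef_pos: [0.619, -0.1612, 0.283]
tcp_rot: [0.707, 0.708, 0.0, -0.0]
contact_force: [0.1, -0.6, -0.8]
opening: 0.317
finger_force: 40.1
```

```bash
python3 -c "
from h import *
go((.6194,-.1628,.148))
p=ctrl.read_camera('scene')
cv2.imwrite('pics/s3c.png',cv2.resize(p['color'][80:320,100:420,::-1],(800,600)))"
```

```text
pos [ 0.619  -0.1612  0.283 ] turn [ 0.   -0.01  0.08]
[ -1.6   0.4 135. ]
```

View pics/s3c.png

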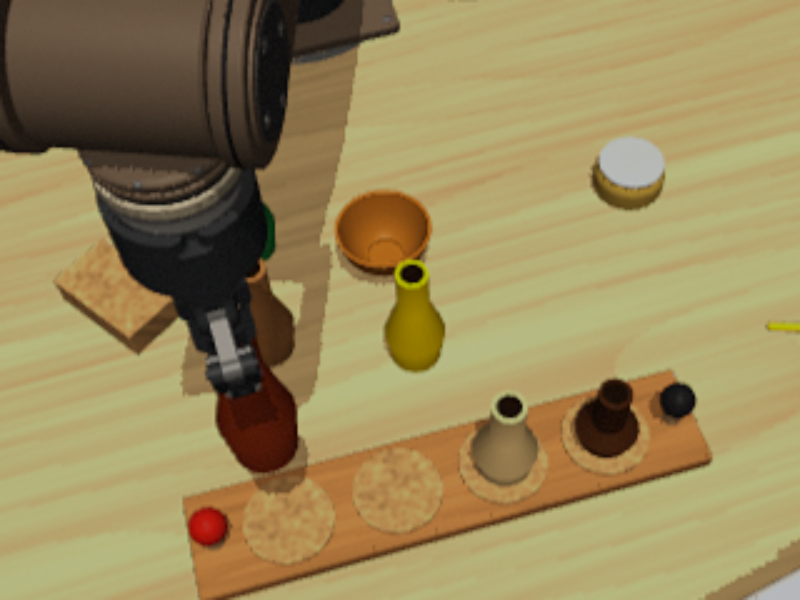

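The maple (508,455) and walnut (605,425) stand on their discs, and the cherry hangs above the red-knob disc. I'll lower it.

Scaled: 134 mm / 800 = 0.1675, 132 mm / 800 = 0.165.

>>> send_rows(
  rows="0 0 0 -0.0013 0 0.0625 -1;0 0 0 -0.0013 0 0.1125 -1;0 0 0 -0.0013 0 0.1438 -1;0 0 0 -0.0013 0 0.16 -1;0 0 0 -0.0013 0 0.165 -1;0 0 0 -0.0013 0 0.1675 -1;0 0 0 -0.0013 0 0.1675 -1;0 0 0 -0.0013 0 0.1675 -1",
)

```text
time: 20.68
eef_pos: [0.6198, -0.1637, 0.15]
tcp_rot: [0.707, 0.707, 0.0, 0.001]
contact_force: [-0.6, -0.1, -0.2]
opening: 0.316
finger_force: 40.1
```

Scaled: 2 mm / 800 = 0.0025, 1 mm / 800 = 0.0013.

>>> send_rows(
  rows="0 0 0 0 0 0.0013 -1;0 0 0 0 0 0.0025 -1;0 0 0 0 0 0.0025 -1;0 0 0 0 0 0.0025 -1",
)

```text
time: 21.18
eef_pos: [0.6201, -0.1639, 0.15]
tcp_rot: [0.707, 0.707, 0.0, 0.001]
contact_force: [-3.2, 1.5, 8.2]
opening: 0.322
finger_force: 41.1
```

Scaled: -130 mm / 800 = -0.1625, -90 mm / 800 = -0.1125.

>>> send_rows(
  rows="0 0 0 0 0 0 1;0 0 0 0 0 0 1;0 0 0 0 0 0 1;0 0 0 0 0 -0.0188 1;0 0 0 0 0 -0.0625 1;0 0 0 0 0 -0.1125 1;0 0 0 0 0 -0.1625 1;0 0 0 0 0 -0.1625 1",
)

```text
time: 22.18
eef_pos: [0.6213, -0.1643, 0.2834]
tcp_rot: [0.707, 0.707, 0.002, 0.005]
contact_force: [-0.3, 0.3, -0.3]
opening: 0.996
finger_force: 0.0
```

Scaled: -176 mm / 800 = -0.22, -135 mm / 800 = -0.1688.

>>> send_rows(
  rows="0 0 0 0 0 0 1;0 0 0 0.0088 -0.0563 0 1;0 0 0 0.0163 -0.1125 0 1;0 0 0 0.025 -0.1688 0 1;0 0 0 0.0313 -0.22 0 1;0 0 0 0.0313 -0.22 0 1;0 0 0 0.0313 -0.22 0 1;0 0 0 0.0313 -0.22 0 1",
)

```text
time: 23.18
eef_pos: [0.4439, -0.1386, 0.2766]
tcp_rot: [0.707, 0.707, -0.0, -0.0]
contact_force: [-0.1, -0.1, -1.6]
opening: 1.001
finger_force: 0.0
```

```bash
python3 -c "
from h import *
go((.4432,-.1383,.102))"
```

```text
pos [ 0.4439 -0.1386  0.2766] turn [-0.04 -0.03  0.01]
[  0.3  -0.6 174.6]
```

>>> send_rows(
  rows="0 0 0 0 0 0.0625 1;0 0 0 0 0 0.125 1;0 0 0 0 0 0.1875 1;0 0 0 0 0 0.2188 1;0 0 0 0 0 0.2188 1;0 0 0 0 0 0.2188 -1;0 0 0 0 0 0.2188 -1;0 0 0 0 0 0.2188 -1",
)

```text
time: 24.18
eef_pos: [0.4441, -0.1389, 0.1032]
tcp_rot: [0.707, 0.707, 0.0, 0.001]
contact_force: [0.2, 0.4, -0.4]
opening: 0.374
finger_force: 0.0
```

Scaled: -160 mm / 800 = -0.2, -110 mm / 800 = -0.1375.

>>> send_rows(
  rows="0 0 0 0 0 0 -1;0 0 0 0 0 0 -1;0 0 0 0 0 0 -1;0 0 0 0 0 -0.025 -1;0 0 0 0 0 -0.075 -1;0 0 0 0 0 -0.1375 -1;0 0 0 0 0 -0.2 -1;0 0 0 0 0 -0.2 -1",
)

```text
time: 25.18
eef_pos: [0.4452, -0.1395, 0.2665]
tcp_rot: [0.707, 0.707, 0.001, 0.005]
contact_force: [0.2, 0.4, -2.4]
opening: 0.315
finger_force: 39.9
```

Scaled: 179.5 mm / 800 = 0.2244, 160 mm / 800 = 0.2.

>>> send_rows(
  rows="0 0 0 0 0 0 -1;0 0 0 0.0313 0.0438 0 -1;0 0 0 0.0625 0.0938 0 -1;0 0 0 0.0813 0.15 0 -1;0 0 0 0.0813 0.2 0 -1;0 0 0 0.0813 0.2244 0 -1;0 0 0 0.0813 0.2244 0 -1;0 0 0 0.0813 0.2244 0 -1",
)

```text
time: 26.18
eef_pos: [0.6214, -0.0732, 0.2595]
tcp_rot: [0.707, 0.707, -0.001, -0.002]
contact_force: [-0.4, 0.6, -1.9]
opening: 0.314
finger_force: 40.1
```

>>> send_rows(
  rows="0 0 0 0 0 0 -1;0 0 0 0 0 0 -1;0 0 0 0 0 0 -1",
)

```text
time: 26.55
eef_pos: [0.6226, -0.0736, 0.2623]
tcp_rot: [0.707, 0.707, 0.0, 0.0]
contact_force: [-0.0, -0.5, -1.8]
opening: 0.318
finger_force: 40.1
```

```bash
python3 -c "
from h import *
go((.6227,-.0729,.123))"
```

```text
pos [ 0.6226 -0.0736  0.2623] turn [ 0.03  0.01 -0.02]
[7.000e-01 1.000e-01 1.393e+02]
```

Scaled: 138 mm / 800 = 0.1725, 136 mm / 800 = 0.17.

>>> send_rows(
  rows="0 0 0 0 0 0.0625 -1;0 0 0 0 0 0.1125 -1;0 0 0 0 0 0.1475 -1;0 0 0 0 0 0.165 -1;0 0 0 0 0 0.17 -1;0 0 0 0 0 0.1725 -1;0 0 0 0 0 0.1725 -1;0 0 0 0 0 0.1725 -1",
)

```text
time: 27.55
eef_pos: [0.6234, -0.0736, 0.125]
tcp_rot: [0.707, 0.707, 0.0, 0.001]
contact_force: [0.3, -0.3, -2.5]
opening: 0.321
finger_force: 40.2
```

Scaled: 2 mm / 800 = 0.0025, 1 mm / 800 = 0.0013.

>>> send_rows(
  rows="0 0 0 0 0 0.0013 -1;0 0 0 0 0 0.0025 -1;0 0 0 0 0 0.0025 -1;0 0 0 0 0 0.0025 -1",
)

```text
time: 28.05
eef_pos: [0.6234, -0.0736, 0.1242]
tcp_rot: [0.707, 0.707, 0.0, 0.001]
contact_force: [-3.1, 0.6, 6.1]
opening: 0.315
finger_force: 41.2
```

Scaled: -170 mm / 800 = -0.2125, -140 mm / 800 = -0.175.

>>> send_rows(
  rows="0 0 0 0 0 0 1;0 0 0 0 0 0 1;0 0 0 0 0 0 1;0 0 0 0 0 -0.0188 1;0 0 0 0 0 -0.0625 1;0 0 0 0 0 -0.1125 1;0 0 0 0 0 -0.175 1;0 0 0 0 0 -0.2125 1",
)

```text
time: 29.05
eef_pos: [0.6237, -0.0737, 0.2968]
tcp_rot: [0.707, 0.707, 0.001, 0.003]
contact_force: [0.9, -0.0, -0.4]
opening: 0.999
finger_force: 0.0
```

Scaled: -240 mm / 800 = -0.3, -190 mm / 800 = -0.2375.

>>> send_rows(
  rows="0 0 0 0 0 0 1;0 0 0 -0.05 -0.025 0 1;0 0 0 -0.1125 -0.05 0 1;0 0 0 -0.175 -0.075 0 1;0 0 0 -0.2375 -0.1 0 1;0 0 0 -0.3 -0.125 0 1;0 0 0 -0.3 -0.125 0 1;0 0 0 -0.3 -0.125 0 1",
)

```text
time: 30.05
eef_pos: [0.5224, -0.313, 0.2905]
tcp_rot: [0.707, 0.707, 0.0, -0.001]
contact_force: [-0.4, 0.1, -0.2]
opening: 1.003
finger_force: 0.0
```

```bash
python3 -c "
from h import *
p=ctrl.read_camera('top')
im=p['color'][:,:,::-1]
cv2.imwrite('pics/t4c.png',np.clip(cv2.resize(im[125:275,200:400],(800,600))*1.5,0,255).astype('uint8'))
p=ctrl.read_camera('scene')
cv2.imwrite('pics/s4c.png',cv2.resize(p['color'][130:310,150:390,::-1],(800,600)))"
```

```text
(no output)
```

View pics/t4c.png

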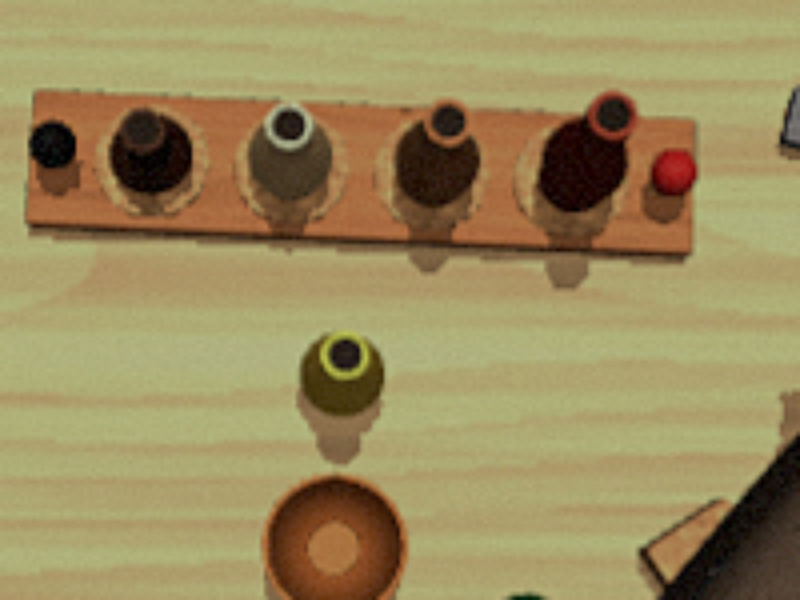

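View pics/s4c.png

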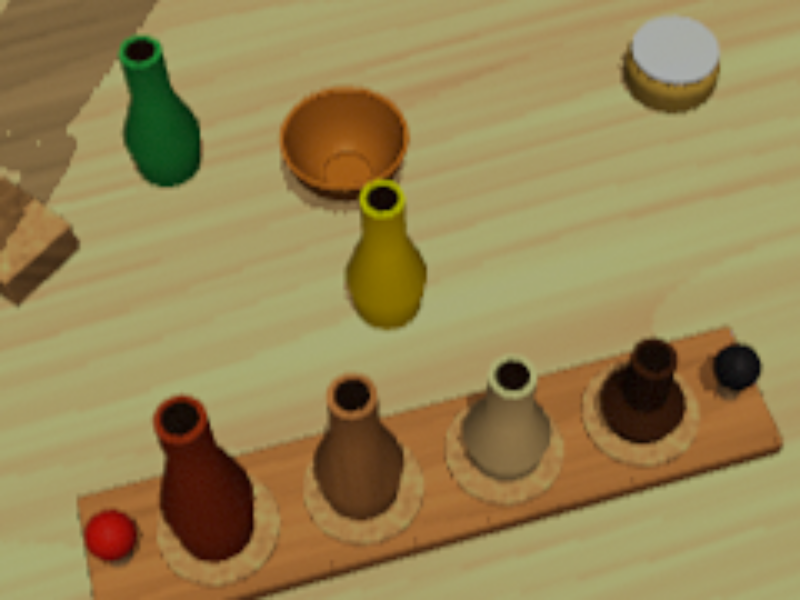

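Both views show all four vases upright and well inside their discs, falling from the red knob to the black one. The bowl hasn't moved. I'll check the rims numerically, then hand in.

```bash
python3 -c "
from h import *
p=ctrl.read_camera('top')
D=[(.6194,-.1628),(.6227,-.0729),(.626,.0176),(.6298,.1068)]
ok=1
for (u,v),z,d in zip([(612,116),(448,122),(290,124),(142,129)],[.166,.141,.116,.091],D):
  e=(ray(p,200+u/4,125+v/4,z)[:2]-d)*1000;print(e.round(1));ok&=np.hypot(*e)<10
if ok: print(ctrl.sign_off())"
```

```text
[-2.2 -1.1]
[-2.3 -1.6]
[-0.2 -1.2]
[-0.7 -0.9]
the job is handed in; nothing more can be done
None
```

All four vases stand upright on their discs, cherry, oak, maple and walnut from the red knob to the black one, each within about 3 mm of its disc centre; the bowl was not moved, and the job is handed in.

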